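Pump up the calibration hand pump and close its shut-off lever

TASK

Bring the hand pump on the stone bench up to pressure: press its round spring plunger all the way down and let it rise again, stroke after stroke, until the indicator pin beside it stands fully out of its boss with the pin's wide collar clear in view. Only then push the flat shut-off lever at the other end of the pump over, away from the robot, to its far stop, and leave the plunger up. Work by pushing with the fingertips only: do not touch the pin, lift nothing, and leave the things standing about where they are.

Things in the scene. Friction and masses are not known exactly. Their poses are not given: they have to be found in the camera images.
- pump: The fixed hand pump: steel plate 150 (x) x 300 (y) x 12 mm with a grey block 70 x 270 mm on it, top of block 52 mm above the bench. Origin: centre of the plate's underside. Its x axis points away from the robot (within 0.4 rad), z up. On its middle line (x = 0): plunger at y = +85 mm, indicator pin at y = 0, lever at y = -85 mm.
- plunger: The spring plunger: a flat round black pad 44 mm across and 12 mm thick on a sprung rod. Origin on its axis, 39 mm below the pad's top. It moves straight down only.
- plunger_top (a point): Centre of the plunger pad's top face, where to press: 105 mm above the bench when up, 80 mm when fully down.
- plunger_travel (a joint): How far the plunger is pressed, m: 0 up, 0.025 fully down. It takes about 6 N at first, 13 N at the bottom (up to 20 N is fine) and springs back up by itself within half a second. A stroke counts if it goes at least 20 mm down and then back up nearly all the way; a shorter one may do nothing. Once the pin is out, the plunger may stop short of its bottom.
- pin: The indicator pin: upright steel pin 12 mm across in an aluminium boss 30 mm across, whose top is 64 mm above the bench. The pin has a collar 19 mm across and 5 mm high, which comes out of the boss last. Origin on the pin's axis, 3 mm below its tip. Must not be touched.
- pin_tip (a point): Top of the indicator pin: 67 mm above the bench when in, 107 mm when fully out.
- pin_travel (a joint): How far the pin is out, m: 0 in, 0.040 fully out (its stop). Starts between 0 and 0.006 and stays where the strokes leave it. Each full stroke of the plunger raises it by one ratchet tooth, 8 mm (the first stroke 2 to 12 mm; now and then a stroke takes it along 15 mm): three to five full strokes are needed, so watch the pin. Further strokes do no harm.
- lever: The shut-off lever: a flat steel bar 8 mm thick, 24 mm wide (along the pump's y) reaching 70 mm from its pivot. Origin on the pivot.
- lever_pivot (a point): The lever's pivot, 66 mm above the bench, between two small cheeks that reach 76 mm above the bench; the axis runs along the pump's y.
- lever_end (a point): Middle of the lever's free end, 70 mm from the pivot.
- lever_angle (a joint): Angle of the lever, rad: at 0 it leans 0.6 rad from upright to the pump's -x (to the robot), at 1.2, its far stop (shut), it leans 0.6 rad to +x. Starts between 0 and 0.15, stays where it is left; friction about 0.08 Nm (2 N at 40 mm).
- adapter: Brass pipe adapter, 22 mm across, 32 mm high, upright on the pump's plate on the robot's side of the block. Origin: centre of the underside. Bystander: leave it where it stands.
- weight: Steel 100 g calibration weight, 26 mm across, 43 mm high, on the pump's plate on the far side of the block. Origin: centre of the underside. Bystander: leave it where it stands.
- beaker: Empty glass beaker 60 mm across, 70 mm high, beside the plunger end of the pump. Origin: centre of the underside. Bystander: leave it where it stands.
- loupe: Folding magnifier, black, 48 x 99 mm, 12 mm high, lying beside the lever end of the pump. Origin: centre of the lens, on the bench. Bystander: leave it where it stands.
- marker: White marker pen with orange cap, 130 mm long, 15 mm high, lying on the robot's side of the pump. Origin: underside, 47 mm from its plain end. Bystander: leave it where it stands.

How it is judged:
By the outcome, as a careful person would: the job done as asked, in the order asked, and still so for the second after the job is handed in, with the robot touching nothing.
It also fails if it takes over 51 s, if anything falls off the work surface, if the arm or the gripper's body presses on something with over 40 N, if the wrist force passes 120 N, or if a joint passes its speed limit or range.

ROBOT

A 7-joint arm with a two-finger parallel gripper is mounted at the origin on the work surface. World frame = base frame: x ahead of the robot, y to its left, z up, the work surface at z = 0. Lengths are in m, angles in rad, forces in N, time in s.
With the tool pointing down it reaches from about 0.425 to 0.925 m from the base axis. Payload 6.8 kg.
Tool frame: the origin (TCP) lies at the very end of the fingers, on their centre line; the grasp point (between the pads) lies 19 mm behind it; y points along the fingers, z is the direction in which the jaws open and shut, and the axes are right-handed (so a half turn about y gives the same grasp; the last joint's range is limited). The gripper opens to 85 mm and grips with 20 to 120 N. Pads are 22 mm wide; open, the fingers measure 114 mm over their backs; the gripper's body (76 mm by 85 mm) begins 54 mm behind the grasp point. The pads swing forward as they close: fully open they stand 13 mm farther back than shut.
Start: joints at [-0.108, 0.477, 0.022, 1.555, -0.011, 1.109, -0.083], TCP at [0.675, 0, 0.231] pointing down, gripper open.
Joint ranges: [-2.96, 2.96], [-0.34, 2.1], [-1.41, 1.46], [0.24, 2.44], [-1.37, 4.51], [0.17, 1.92], [-2.96, 2.96]. Speed limits (rad/s): [2.39, 2.39, 3.14, 3.14, 3.14, 3.14, 3.14].

INTERFACE

Orientations are given as a unit quaternion [w, x, y, z].
In Python, from station import * gives the robot as it stands.
- The arm moves only by the shell command python3 -m jog 'ROWS' [OPENING] [FORCE]. ROWS is JSON, a list of rows, each a list of 2 entries, a list of its own where there are three numbers: the shift along the tool's x, y, z in mm, then the turn about the tool's y in rad. A call has 1 to 20 rows; each row is the pose to reach, as a shift and turn from the pose commanded when the call began, along the tool's axes at that moment; what a row does not reach only later rows make up. A row lasts 1/12 s, in which the tool goes at most 41.7 mm and 7.16 degrees, less where a joint would pass 70% of its speed; a pose out of reach is approached as far as the arm can. A call with a gripper value outside its range is refused whole. OPENING is the finger opening in mm, from 0 to 85.4, set as the call begins (- or left out, the last holds). The fingers move at their own pace and stop on an object; FORCE is the grip in N (left out, the last holds). Time passes only in rows, so rows that repeat a pose let the fingers close. It gives the time, the measured TCP pose, the force and the opening at its end, in the units of the state.
- get_obs(): the state, without advancing time (a new reading comes with each control period).
- read_camera(name): name is "scene" or "side" or "wrist"; returns a dict with "img" (420x560x3 uint8, red, green, blue), "depth" (420x560 float32, m along the optical axis (not along the pixel's ray), 0 where there is no reading), "fx", "fy", "cx", "cy" (pixels), "rvec" (rotation vector, rad) and "tvec" (3), from world to camera coordinates, as OpenCV has them. Camera axes: x right, y down, z forward; pixel columns grow to the right and rows downward; lengths in m; the calibration is good to about 2 mm. A picture is of the moment at which its call begins.
- hand_in(): hands the job in, once; it reports no verdict.
The state is a dict: "t": time; "q": joint angles; "joint_vel": joint speeds; "joint_torque": joint torques, N m; "eef_pos": TCP position; "tool_rot": TCP orientation; "contact_force": force on the tool from outside, world axes, zero at the start; "torque": the same for the moment, N m; "gripper_width": opening from 0.0 (shut) to 1.0 (fully open).
Only numpy, scipy, OpenCV 4.12 (cv2) and the standard library are available. Lean on these libraries where they do the work, as an engineer would, in place of code of your own. Each camera call takes 0.05 s, during which the arm holds its last target.

## Working session

There is one attempt and no reset: what is moved stays moved. The work goes in short steps, Python scripts to look and compute and a shell command to move; the robot and the scene stay as the last step left them, time stands still between calls to the robot, and variables do not carry over. Pictures are saved under pics/ and viewed, and the job is handed in when it is done.

```bash
mkdir -p pics; ls
cat > h.py <<'E'
from station import *
import numpy as np, cv2
def snap(n,f,crop=None,s=1):
    c=read_camera(n); im=c["img"][:,:,::-1].copy()
    np.savez('pics/'+f+'.npz',**c)
    cv2.imwrite('pics/'+f+'.png',im); return c
def crop(f,u0,v0,u1,v1,s,o):
    im=cv2.imread('pics/'+f+'.png')[v0:v1,u0:u1]
    cv2.imwrite('pics/'+o+'.png',cv2.resize(im,None,fx=s,fy=s,interpolation=cv2.INTER_CUBIC))
def load(f): return dict(np.load('pics/'+f+'.npz'))
def ray(c,u,v):
    R=cv2.Rodrigues(c['rvec'])[0]; o=-R.T@c['tvec'].reshape(3)
    d=R.T@np.array([(u-c['cx'])/c['fx'],(v-c['cy'])/c['fy'],1.]); return o,d
def atz(c,u,v,z):
    o,d=ray(c,u,v); return o+d*(z-o[2])/d[2]
def dep(c,u,v):
    o,d=ray(c,u,v); return o+d*c['depth'][int(round(v)),int(round(u))]
def proj(c,p):
    return cv2.projectPoints(np.array(p,float).reshape(-1,1,3),c['rvec'],c['tvec'],np.array([[c['fx'],0,c['cx']],[0,c['fy'],c['cy']],[0,0,1]],float),None)[0].reshape(-1,2)
E
python3 - <<'E'
from h import *
o=get_obs()
print({k:np.round(v,4) for k,v in o.items()})
for n in ("scene","side","wrist"):
    c=snap(n,n+'0'); R=cv2.Rodrigues(c['rvec'])[0]; print(n,-R.T@c['tvec'].reshape(3),R[2],c['fx'])
E
```

```text
pics
{'t': np.float64(0.0), 'q': array([-0.1081,  0.4778,  0.0223,  1.5564, -0.0115,  1.1093, -0.0831]), 'joint_vel': array([ 0.0008, -0.0009,  0.0008,  0.001 , -0.0002,  0.0004,  0.0002]), 'joint_torque': array([-5.00000e-04, -5.96444e+01,  1.60770e+00, -2.81195e+01,
        1.24000e-02,  9.40000e-03,  0.00000e+00]), 'eef_pos': array([ 0.6744, -0.    ,  0.2303]), 'tool_rot': array([-0.4995,  0.5005, -0.5004,  0.4996]), 'contact_force': array([-0.1712, -0.7887, -0.5447]), 'torque': array([0.0202, 0.028 , 0.0023]), 'gripper_width': np.float64(0.9986)}
scene [1.31356163 0.1671559  0.60376846] [-0.8149945  -0.16644864 -0.55504849] 496.2226152352875
side [ 0.34108881 -0.79612139  0.82750201] [ 0.20997969  0.7337253  -0.64618551] 510.25070066549665
wrist [0.67501053 0.07279984 0.37290295] [-0.00102568 -0.28260322 -0.95923635] 365.8177482988876
```

View pics/scene0.png

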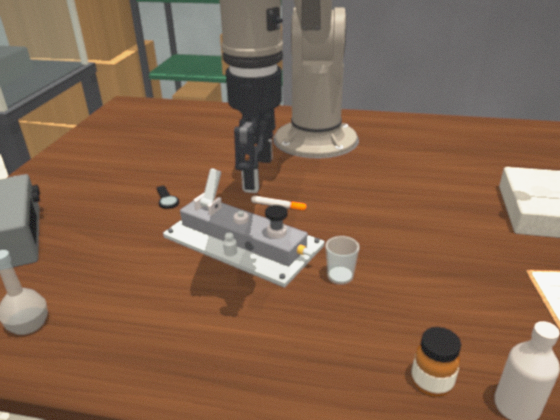

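View pics/side0.png

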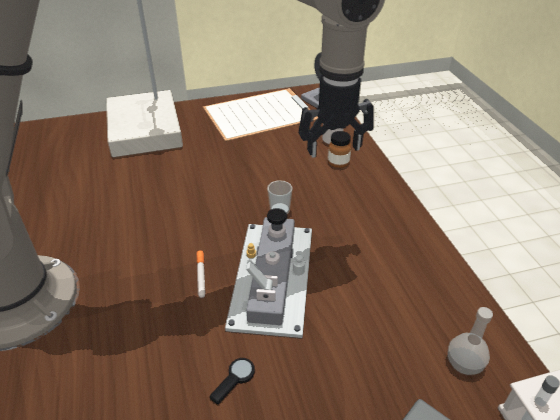

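View pics/wrist0.png

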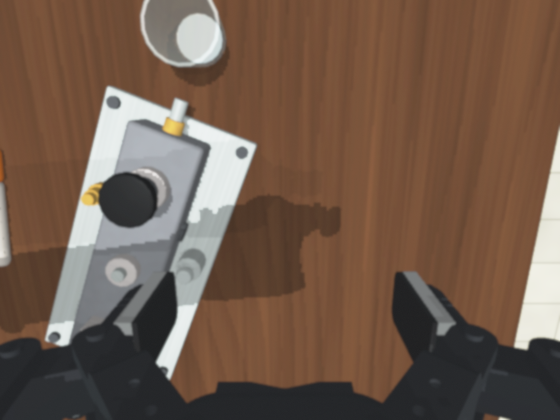

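The scene picture shows the pump plate from (165,237) to (322,242), with the plunger at (276,213) and the lever up at (212,185). In the wrist picture the pad is at about (128,200) and the pin at (119,273). Next I'll enlarge these and measure.

Run:
```python
from h import *
crop('scene0',150,150,350,290,4,'s1'); crop('side0',190,170,350,350,3.3,'d1'); crop('wrist0',40,80,270,300,2.7,'w1')
```

```text
(no output)
```

View pics/s1.png

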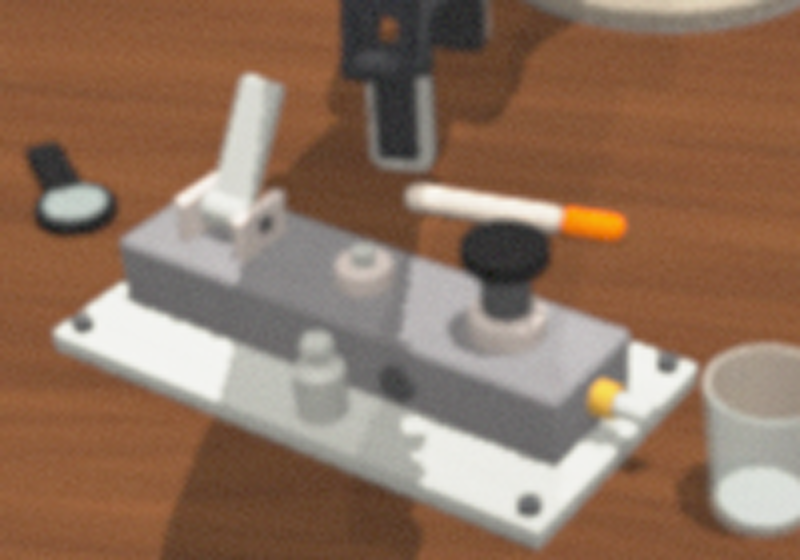

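View pics/d1.png

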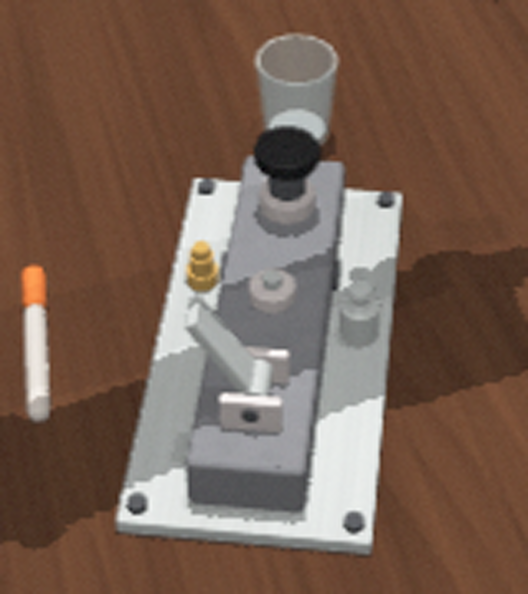

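View pics/w1.png

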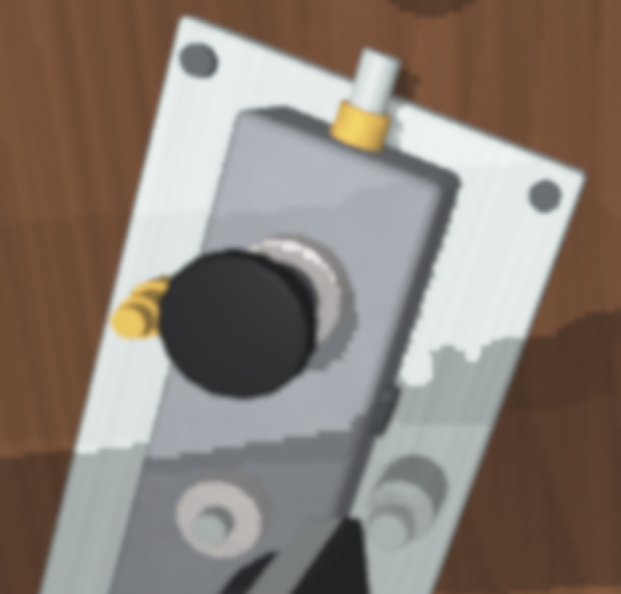

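Run:
```python
from h import *
S,D,W=load('scene0'),load('side0'),load('wrist0')
s=lambda u,v:(150+u/4,150+v/4); d=lambda u,v:(190+u/3.3,170+v/3.3); w=lambda u,v:(40+u/2.7,80+v/2.7)
print('pad',atz(S,*s(505,243),.105),atz(D,*d(287,148),.105),atz(W,*w(236,325),.105))
print('dep',dep(S,*s(505,243)),dep(D,*d(287,148)),dep(W,*w(236,325)))
print('pin',atz(S,*s(363,249),.068),atz(D,*d(272,278),.068),atz(W,*w(210,525),.068))
print('boss',atz(S,*s(363,264),.064),atz(D,*d(272,287),.064),atz(W,*w(218,518),.064))
cs=[atz(D,*d(*p),.012) for p in [(193,178),(403,193),(371,543),(118,528)]]
print('corners',np.round(cs,4).tolist(),np.mean(cs,0))
c2=[atz(S,*s(*p),.012) for p in [(55,337),(537,533),(695,367)]]
print(np.round(c2,4).tolist(),(c2[0]+c2[2])/2)
c3=[atz(W,*w(*p),.012) for p in [(183,17),(584,173)]]; print(np.round(c3,4).tolist())
for a,b in((cs[3],cs[0]),(cs[2],cs[1]),(c2[0],c2[1])):
    e=b-a; print(np.linalg.norm(e),np.arctan2(-e[0],e[1]))
print('leverend',[dep(S,*s(262,80)),dep(S,*s(262,90)),dep(D,*d(197,318)),dep(D,*d(210,330))])
```

```text
pad [0.55712238 0.00146915 0.105     ] [ 0.55466969 -0.00168208  0.105     ] [0.55585782 0.00146894 0.105     ]
dep [0.55572291 0.00116261 0.10407724] [ 0.55420159 -0.00342326  0.10658351] [0.5555039  0.00125706 0.10420424]
pin [ 0.51832119 -0.07932789  0.068     ] [ 0.52411348 -0.07772625  0.068     ] [ 0.52204519 -0.07864723  0.068     ]
boss [ 0.5256129 -0.0776282  0.064    ] [ 0.52306886 -0.08153213  0.064     ] [ 0.52312648 -0.0779904   0.064     ]
corners [[0.5085, 0.087, 0.012], [0.649, 0.0317, 0.012], [0.5382, -0.2458, 0.012], [0.3996, -0.1964, 0.012]] [ 0.52382686 -0.0808393   0.012     ]
[[0.543, -0.2405, 0.012], [0.6494, 0.033, 0.012], [0.5124, 0.0875, 0.012]] [ 0.52770375 -0.07649805  0.012     ]
[[0.5095, 0.0871, 0.012], [0.6473, 0.0336, 0.012]]
0.30362126612346163 -0.366908896797174
0.2987998563634689 -0.37989846403374894
0.2934839193714788 -0.37078568199901407
leverend [array([ 0.46223927, -0.14369708,  0.12756464]), array([ 0.46596636, -0.14287321,  0.12386706]), array([ 0.46083986, -0.1539214 ,  0.12845741]), array([ 0.46792262, -0.15404116,  0.11660857])]
```

Run:
```python
from h import *
from scipy.spatial.transform import Rotation as Ro
o=get_obs(); q=o['tool_rot']; R=Ro.from_quat([q[1],q[2],q[3],q[0]]).as_matrix(); print(np.round(R,3))
C=np.array([.5245,-.079]);a=-.374
ax=np.array([np.cos(a),np.sin(a)]);ay=np.array([-ax[1],ax[0]]);pl=C+.085*ay;lv=C-.085*ay
print(pl,lv,ax,ay)
print(1e3*R.T@(np.r_[pl,.130]-o['eef_pos']))
c=load('wrist0');print(dep(c,100,193), dep(c,190,270))
```

```text
[[ 0.    -0.001  1.   ]
 [-1.    -0.     0.   ]
 [ 0.    -1.    -0.001]]
[5.55554056e-01 1.24241476e-04] [ 0.49344594 -0.15812424] [ 0.93087343 -0.36534184] [0.36534184 0.93087343]
[  -0.13133294  100.70662987 -118.85896348]
[0.53600564 0.00726382 0.10521809] [ 0.58366751 -0.0825676   0.05054649]
```

```bash
python3 -m jog '[[[0,0,-30],0.1],[[0,0,-60],0.2],[[0,0,-90],0.3],[[0,0,-119],0.374],[[0,20,-119],0.374],[[0,45,-119],0.374],[[0,70,-119],0.374],[[0,90,-119],0.374],[[0,98,-119],0.374],[[0,98,-119],0.374],[[0,98,-119],0.374]]' 0 20
python3 - <<'E'
from h import *
snap('side','d2');snap('scene','s2')
crop('scene','0'and 150,100,350,290,3.1,'x') if 0 else None
crop('s2',170,120,350,290,3.3,'s2c');crop('d2',190,130,350,320,3.1,'d2c')
print(get_obs()['contact_force'],get_obs()['gripper_width'])
E
```

```text
t: 1.07
eef_pos: [0.5562, -0.0, 0.1336]
tool_rot: [0.398, -0.398, 0.584, -0.584]
contact_force: [0.3, 0.0, -0.4]
gripper_width: 0.002
[-0.52484553  0.30381154  0.49955479] -0.0011535513412755398
```

View pics/s2c.png

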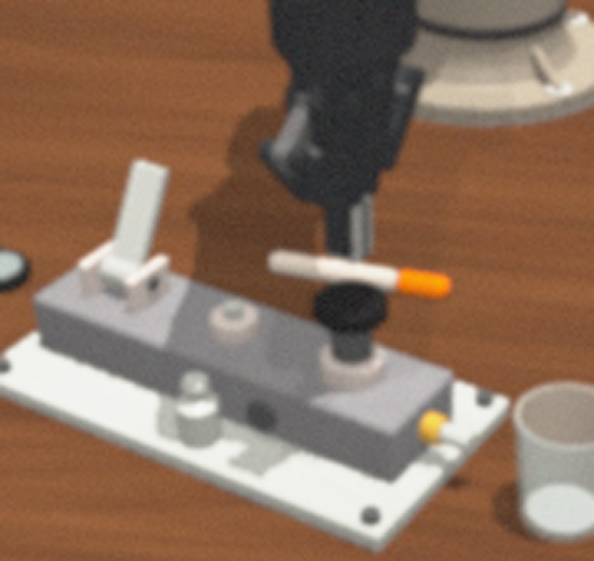

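View pics/d2c.png

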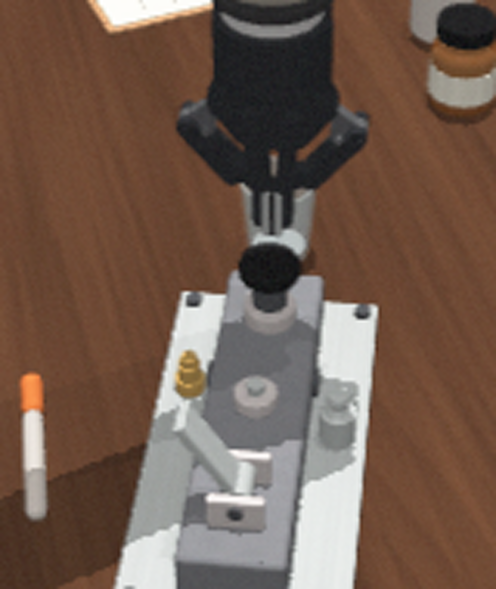

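The fingers are shut and stand about 28 mm above the pad centre, clear of the pin. First stroke down.

```bash
python3 -m jog '[[[0,15,0],0],[[0,26,0],0],[[0,35,0],0],[[0,44,0],0],[[0,52,0],0],[[0,54,0],0],[[0,54,0],0]]'
python3 - <<'E'
from h import *
snap('side','d3');crop('d3',190,130,350,320,3.1,'d3c')
E
```

```text
t: 1.75
eef_pos: [0.557, 0.0001, 0.0805]
tool_rot: [-0.399, 0.398, -0.584, 0.585]
contact_force: [-2.9, 0.5, 11.6]
gripper_width: -0.002
```

View pics/d3c.png

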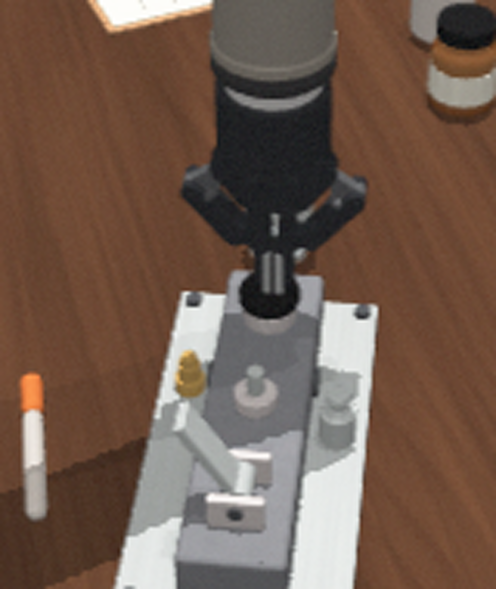

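The plunger is down (pad at (268,295) in the crop), with 11.6 N on the tool, and the pin is rising at (255,375). Now up, wait for the spring, then stroke 2.

```bash
python3 -m jog '[[[0,-16,0],0],[[0,-34,0],0],[[0,-34,0],0],[[0,-34,0],0],[[0,-34,0],0],[[0,-34,0],0],[[0,-34,0],0],[[0,-34,0],0],[[0,-26,0],0],[[0,-18,0],0],[[0,-10,0],0],[[0,-2,0],0],[[0,1,0],0],[[0,1,0],0],[[0,1,0],0]]'
python3 - <<'E'
from h import *
snap('side','d4');crop('d4',190,130,350,320,3.1,'d4c')
E
```

```text
t: 3.05
eef_pos: [0.557, 0.0, 0.08]
tool_rot: [-0.399, 0.398, -0.584, 0.585]
contact_force: [-5.6, 0.6, 21.1]
gripper_width: 0.002
```

View pics/d4c.png

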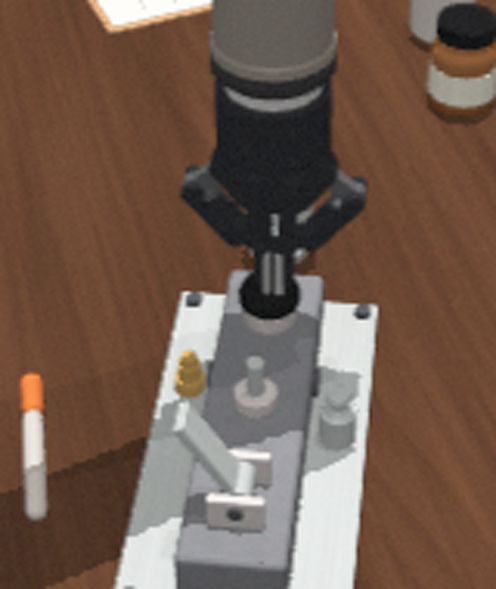

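Bottom reached (21 N, slightly firm); the pin is higher, tip at (255,362). I'll bottom 0.7 mm shallower for stroke 3.

```bash
python3 -m jog '[[[0,-16,0],0],[[0,-34,0],0],[[0,-34,0],0],[[0,-34,0],0],[[0,-34,0],0],[[0,-34,0],0],[[0,-34,0],0],[[0,-34,0],0],[[0,-26,0],0],[[0,-18,0],0],[[0,-10,0],0],[[0,-3,0],0],[[0,-0.7,0],0],[[0,-0.7,0],0],[[0,-0.7,0],0]]'
python3 - <<'E'
from h import *
snap('side','d5');crop('d5',190,130,350,320,3.1,'d5c')
E
```

```text
t: 4.35
eef_pos: [0.5569, 0.0, 0.0801]
tool_rot: [-0.399, 0.398, -0.584, 0.585]
contact_force: [-3.1, 0.2, 15.2]
gripper_width: 0.004
```

View pics/d5c.png

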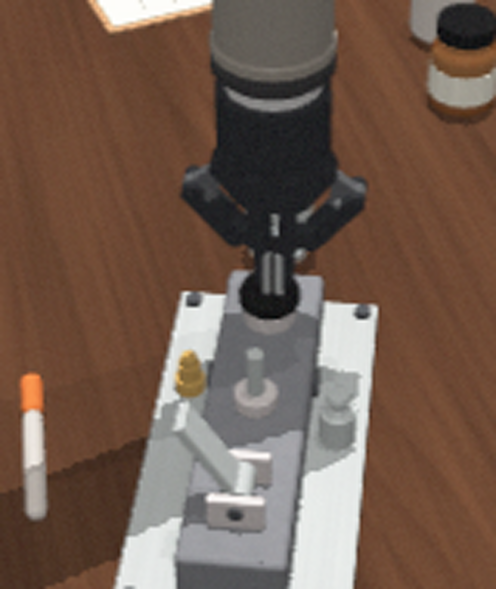

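The pin tip is now at (255,350), with no collar showing yet. Stroke 4.

```bash
python3 -m jog '[[[0,-16,0],0],[[0,-34,0],0],[[0,-34,0],0],[[0,-34,0],0],[[0,-34,0],0],[[0,-34,0],0],[[0,-34,0],0],[[0,-34,0],0],[[0,-26,0],0],[[0,-18,0],0],[[0,-10,0],0],[[0,-3,0],0],[[0,0,0],0],[[0,0,0],0],[[0,0,0],0]]'
python3 - <<'E'
from h import *
snap('side','d6');crop('d6',190,130,350,320,3.1,'d6c')
E
```

```text
t: 5.65
eef_pos: [0.5569, -0.0, 0.08]
tool_rot: [-0.399, 0.398, -0.584, 0.585]
contact_force: [-2.2, -0.7, 15.5]
gripper_width: 0.0
```

View pics/d6c.png

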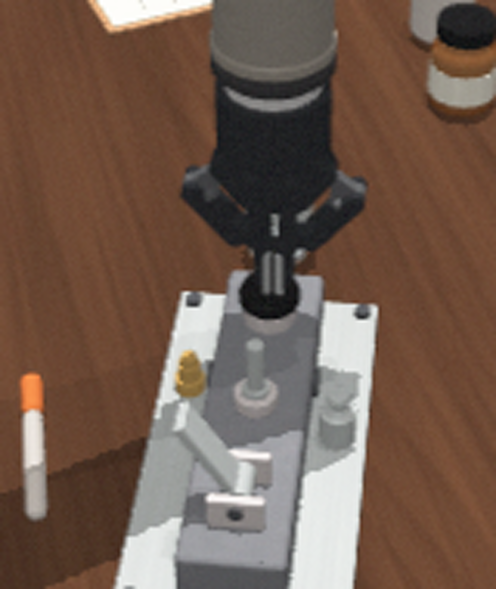

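The pin tip is at (255,341), and the collar is perhaps just starting to show at the boss (255,385). Stroke 5.

```bash
python3 -m jog '[[[0,-16,0],0],[[0,-34,0],0],[[0,-34,0],0],[[0,-34,0],0],[[0,-34,0],0],[[0,-34,0],0],[[0,-34,0],0],[[0,-34,0],0],[[0,-26,0],0],[[0,-18,0],0],[[0,-10,0],0],[[0,-3,0],0],[[0,0,0],0],[[0,0,0],0],[[0,0,0],0]]'
python3 - <<'E'
from h import *
snap('side','d7');crop('d7',190,130,350,320,3.1,'d7c')
snap('scene','s7');crop('s7',210,160,270,220,10,'s7c')
E
```

```text
t: 6.95
eef_pos: [0.5569, 0.0, 0.0801]
tool_rot: [-0.399, 0.398, -0.584, 0.585]
contact_force: [-2.8, -1.0, 15.7]
gripper_width: -0.002
```

View pics/d7c.png

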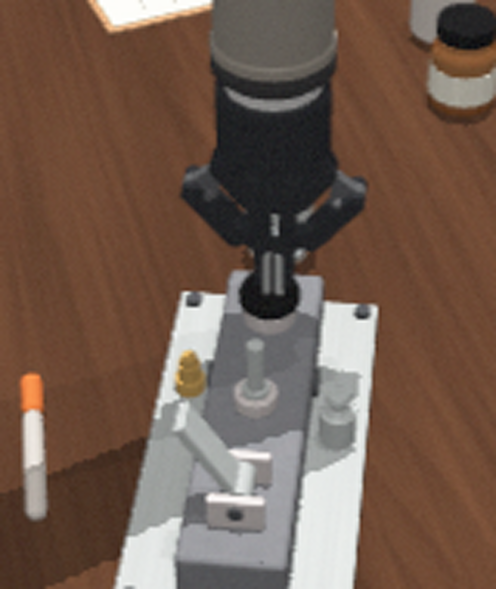

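View pics/s7c.png

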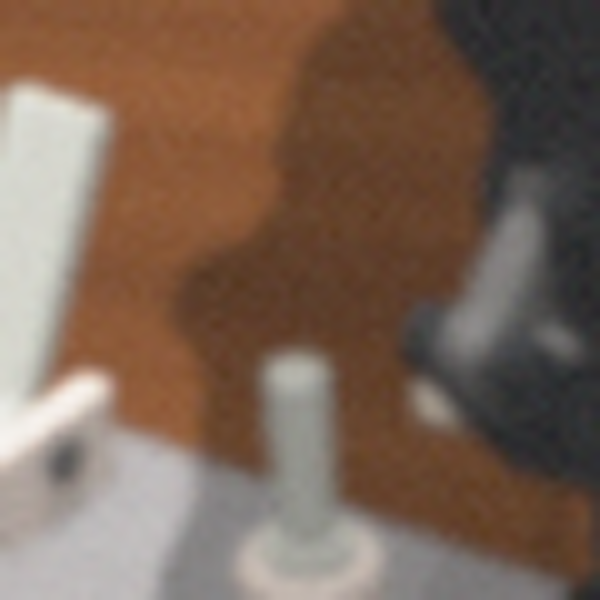

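The tip stayed at about (255,341) this time, so I'll work out pin heights by projection.

Run:
```python
from h import *
D=load('d7');S=load('s7')
for z in (.067,.091,.096,.099,.102,.107):
    a=proj(D,[.5235,-.079,z])[0]; b=proj(S,[.5235,-.079,z])[0]
    print(z,(a-[190,130])*3.1,(b-[210,160])*10)
im=[cv2.imread(f'pics/{f}.png')[225:270,255:290] for f in('d2','d3','d4','d5','d6','d7')]
cv2.imwrite('pics/cmp.png',cv2.resize(np.hstack(im),None,fx=3.8,fy=6,interpolation=cv2.INTER_CUBIC))
```

```text
0.067 [255.12836502 387.70094708] [302.63875576 540.92034346]
0.091 [254.79277104 362.13884325] [295.09852216 438.12408132]
0.096 [254.72159239 356.71718495] [293.50148371 416.35160158]
0.099 [254.67867194 353.44794579] [292.53885162 403.22800533]
0.102 [254.63559045 350.16643969] [291.5728918  390.05904209]
0.107 [254.5634276  344.66981485] [289.95551681 368.00931367]
```

View pics/cmp.png

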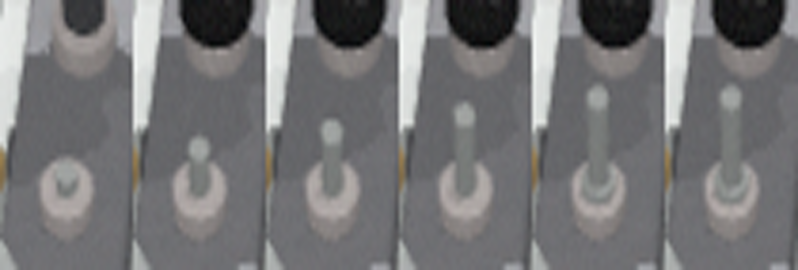

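The tip matches the fully-out height of 107 mm in both views (341 against 345, and 365 against 368). The collar has shown since stroke 4. One more stroke, which does no harm, will confirm the pin is on its stop; then I'll lift and look.

```bash
python3 -m jog '[[[0,-16,0],0],[[0,-34,0],0],[[0,-34,0],0],[[0,-34,0],0],[[0,-34,0],0],[[0,-34,0],0],[[0,-34,0],0],[[0,-34,0],0],[[0,-26,0],0],[[0,-18,0],0],[[0,-10,0],0],[[0,-3,0],0],[[0,0.3,0],0],[[0,0.3,0],0],[[0,0.3,0],0]]';python3 -m jog '[[[0,-16,0],0],[[0,-34,0],0],[[0,-60,0],0],[[0,-90,0],0],[[0,-110,0],0],[[0,-110,0],0],[[0,-110,0],0],[[0,-110,0],0]]'
python3 - <<'E'
from h import *
snap('side','d8');crop('d8',240,200,310,290,6.5,'d8c')
snap('scene','s8');crop('s8',190,160,310,250,6.5,'s8c')
snap('wrist','w8')
E
```

```text
t: 8.3
eef_pos: [0.557, 0.0001, 0.08]
tool_rot: [-0.399, 0.398, -0.584, 0.585]
contact_force: [-4.1, 0.0, 17.9]
gripper_width: -0.003
t: 8.97
eef_pos: [0.5552, -0.0, 0.1874]
tool_rot: [0.398, -0.399, 0.585, -0.584]
contact_force: [0.3, 0.1, -0.4]
gripper_width: -0.002
```

View pics/d8c.png

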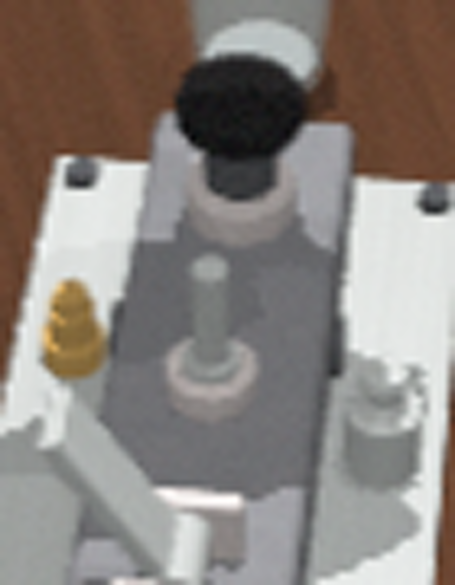

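View pics/s8c.png

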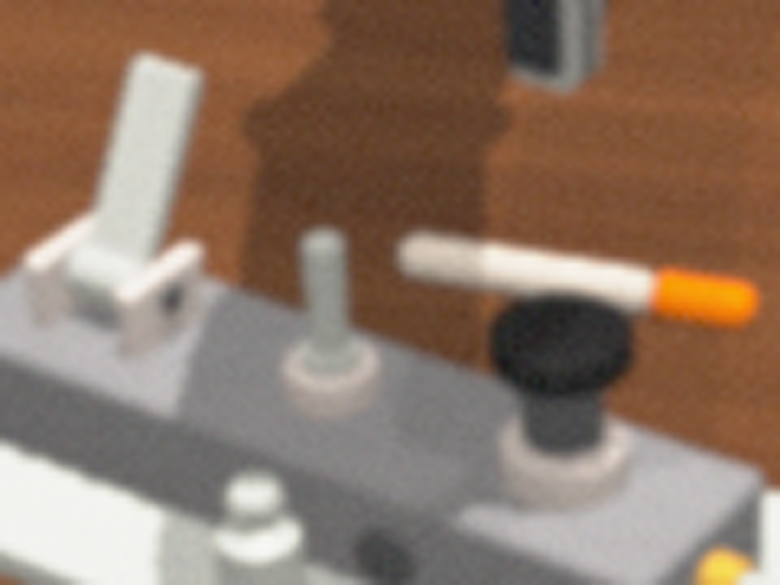

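View pics/w8.png

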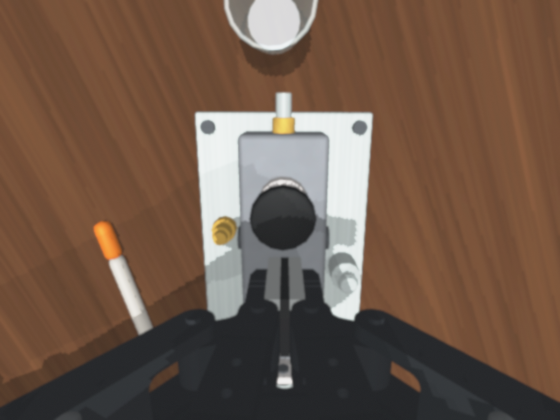

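The pin stands at full height with its collar in view: tip at (272.2,240.8) in the side image against (272.1,241.2) predicted. The plunger is up at (240,105) in the crop. Now to the robot's side of the lever.

```bash
python3 -m jog '[[[0,0,-22],0],[[10,0,-44],0],[[30,0,-66],0],[[60,0,-66],0],[[90,0,-66],0],[[120,0,-66],0],[[150,0,-66],0],[[170,0,-66],0],[[170,20,-66],0],[[170,45,-66],0],[[170,70,-66],0],[[170,82,-66],0],[[170,82,-66],0],[[170,82,-66],0]]'
python3 - <<'E'
from h import *
p=get_obs()['eef_pos'][:2]-[.5245,-.079];a=-.374
print('pump xy',p@[np.cos(a),np.sin(a)],p@[-np.sin(a),np.cos(a)])
snap('side','d9');crop('d9',200,170,330,320,4,'d9c')
snap('scene','s9');crop('s9',160,110,320,230,5,'s9c')
E
```

```text
t: 10.28
eef_pos: [0.4316, -0.1341, 0.1059]
tool_rot: [0.398, -0.399, 0.585, -0.584]
contact_force: [0.9, 0.3, 0.3]
gripper_width: 0.0
pump xy -0.06631149681106535 -0.08520816244399566
```

View pics/d9c.png

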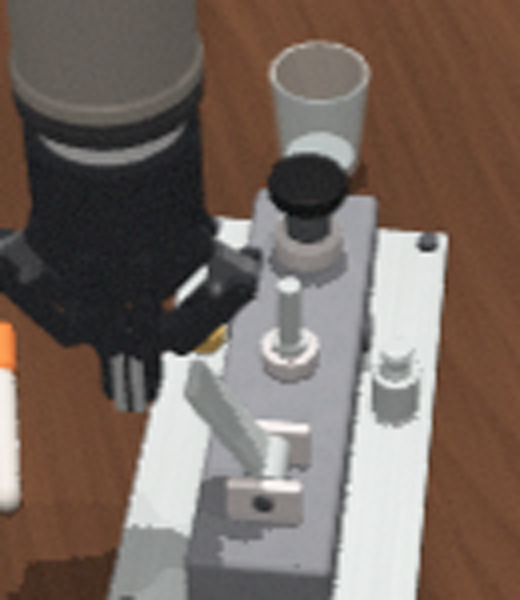

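View pics/s9c.png

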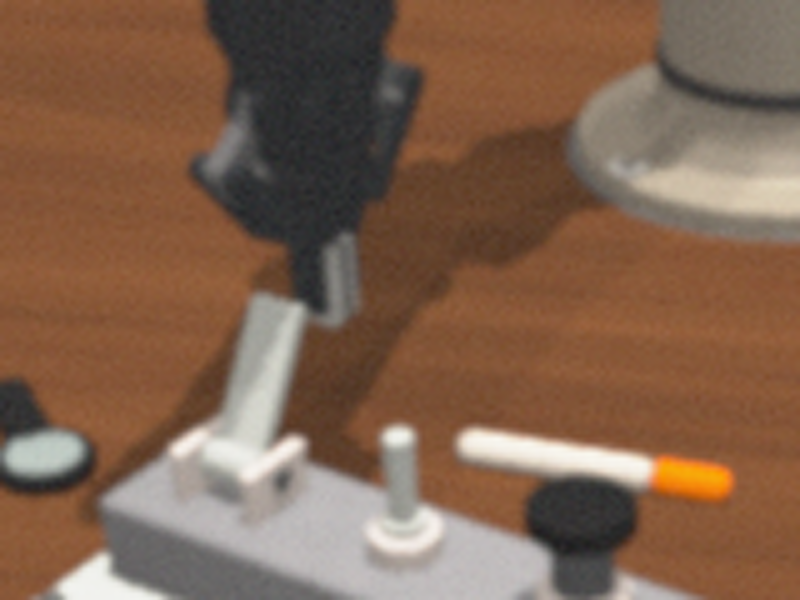

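The fingertips hang clear of the lever on its robot side, in line with it. Push.

```bash
python3 -m jog '[[[0,0,8],0],[[0,0,16],0],[[0,0,24],0],[[0,0,32],0],[[0,0,40],0],[[0,0,48],0],[[0,0,56],0],[[0,0,62],0],[[0,0,66],0],[[0,0,66],0]]'
python3 - <<'E'
from h import *
p=get_obs()['eef_pos'][:2]-[.5245,-.079];a=-.374
print('pump xy',p@[np.cos(a),np.sin(a)],p@[-np.sin(a),np.cos(a)])
snap('side','d10');crop('d10',200,170,330,320,4,'d10c')
snap('scene','s10');crop('s10',160,110,320,230,5,'s10c')
E
```

```text
t: 11.22
eef_pos: [0.495, -0.1587, 0.1066]
tool_rot: [-0.398, 0.398, -0.584, 0.585]
contact_force: [-0.3, 0.0, 0.5]
gripper_width: -0.002
pump xy 0.001617050888216287 -0.08494784921154194
```

View pics/d10c.png

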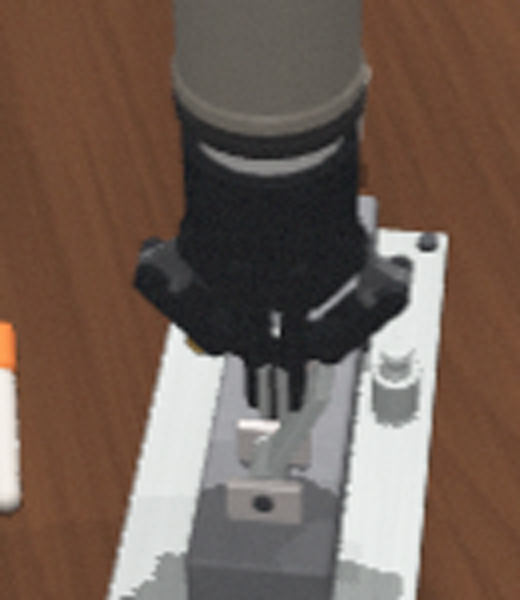

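View pics/s10c.png

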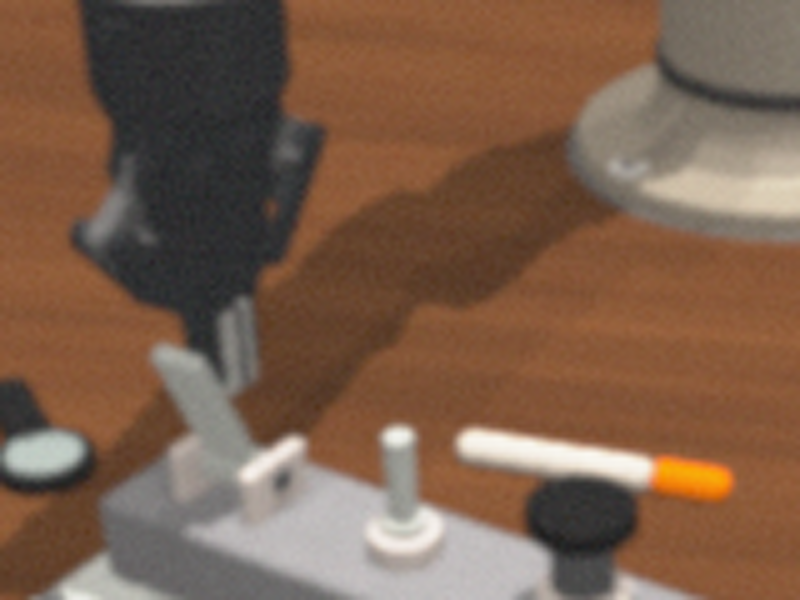

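The lever has gone past upright and leans to the far side. Force is near 0 N, so it is not yet at the stop. I'll go on gently.

```bash
python3 -m jog '[[[0,0,2],0],[[0,0,4],0],[[0,0,5],0],[[0,0,5],0]]'; python3 -m jog '[[[0,0,1],0],[[0,0,2],0],[[0,0,2],0]]'; python3 -m jog '[[[0,0,1],0],[[0,0,1],0]]'
```

```text
t: 11.65
eef_pos: [0.4985, -0.16, 0.1067]
tool_rot: [0.398, -0.398, 0.584, -0.584]
contact_force: [-1.5, 0.6, -0.6]
gripper_width: -0.001
t: 11.9
eef_pos: [0.5006, -0.1608, 0.1067]
tool_rot: [-0.398, 0.398, -0.584, 0.584]
contact_force: [-2.0, 0.7, 1.1]
gripper_width: 0.001
t: 12.07
eef_pos: [0.5015, -0.1612, 0.1067]
tool_rot: [-0.398, 0.398, -0.584, 0.584]
contact_force: [-1.5, 0.1, 0.7]
gripper_width: -0.001
```

```bash
python3 -m jog '[[[0,0,1],0],[[0,0,1],0]]'; python3 -m jog '[[[0,0,1],0],[[0,0,1],0]]'; python3 -m jog '[[[0,0,1],0],[[0,0,1],0]]';python3 -m jog '[[[0,0,1],0],[[0,0,1],0]]'
```

```text
t: 12.23
eef_pos: [0.5025, -0.1616, 0.1067]
tool_rot: [-0.398, 0.398, -0.584, 0.584]
contact_force: [-1.2, -0.0, -0.1]
gripper_width: 0.001
t: 12.4
eef_pos: [0.5034, -0.162, 0.1067]
tool_rot: [-0.398, 0.398, -0.584, 0.584]
contact_force: [-1.5, -0.1, 0.1]
gripper_width: 0.003
t: 12.57
eef_pos: [0.5044, -0.1623, 0.1067]
tool_rot: [-0.398, 0.398, -0.584, 0.584]
contact_force: [-0.6, 0.5, -0.1]
gripper_width: -0.001
t: 12.73
eef_pos: [0.5053, -0.1627, 0.1068]
tool_rot: [-0.398, 0.398, -0.584, 0.584]
contact_force: [-0.9, 0.0, -0.2]
gripper_width: -0.001
```

Run:
```python
from h import *
p=get_obs()['eef_pos'][:2]-[.5245,-.079];a=-.374
print('pump xy',p@[np.cos(a),np.sin(a)],p@[-np.sin(a),np.cos(a)])
snap('scene','s11');crop('s11',160,150,240,220,9,'s11c')
S=load('s11');ax=np.array([np.cos(a),np.sin(a),0]);lv=np.r_[.4934,-.158,.066]
ay=np.array([-ax[1],ax[0],0])
for t in(.9,1.,1.1,1.2):
    e=lv+.07*(np.sin(t-.6)*ax+np.cos(t-.6)*np.array([0,0,1]))
    print(t,(proj(S,[e,e-.012*ay,e+.012*ay])-[160,150])*9)
```

```text
pump xy 0.012704517894704444 -0.08492806044894277
0.9 [[330.96722344 259.01600573]
 [288.85894833 245.21007292]
 [373.55005073 272.97752875]]
1.0 [[312.2463649  281.4599886 ]
 [270.10168806 267.48232565]
 [354.86761332 295.59571081]]
1.1 [[294.57746466 306.11791361]
 [252.41408382 291.96295144]
 [337.21897595 320.43339228]]
1.2 [[278.17750286 332.71797769]
 [236.01325684 318.38233009]
 [320.8209559  347.21655345]]
```

View pics/s11c.png

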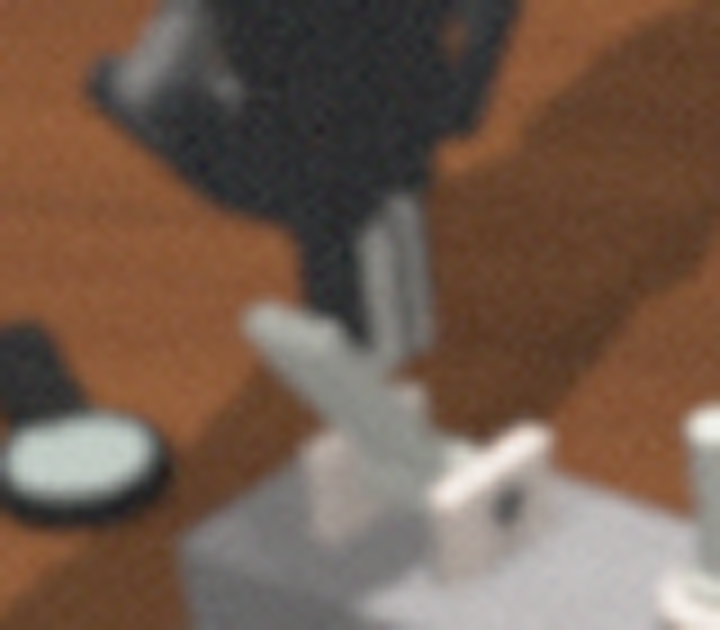

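The lever's end is at about (288,322) in the crop, which reads as roughly 1.15 rad, close to the stop. A few more mm.

```bash
python3 -m jog '[[[0,0,1],0],[[0,0,1],0]]'; python3 -m jog '[[[0,0,1],0],[[0,0,1],0]]'; python3 -m jog '[[[0,0,1],0],[[0,0,1],0]]'
```

```text
t: 12.95
eef_pos: [0.5062, -0.163, 0.1067]
tool_rot: [-0.398, 0.398, -0.584, 0.584]
contact_force: [-1.3, -0.4, -0.1]
gripper_width: 0.004
t: 13.12
eef_pos: [0.5064, -0.1631, 0.1066]
tool_rot: [0.398, -0.399, 0.585, -0.584]
contact_force: [-3.6, 1.4, 1.8]
gripper_width: 0.0
t: 13.28
eef_pos: [0.5066, -0.1632, 0.1065]
tool_rot: [0.398, -0.399, 0.585, -0.583]
contact_force: [-6.4, 2.2, 3.7]
gripper_width: -0.0
```

Motion has stopped and the force is rising (0.2 mm per mm commanded), so this is the far stop. One more mm, then back off and up.

```bash
python3 -m jog '[[[0,0,1],0],[[0,0,1],0],[[0,0,1],0]]'; python3 -m jog '[[[0,0,-5],0],[[0,0,-15],0],[[0,-10,-25],0],[[0,-35,-30],0],[[0,-65,-30],0],[[0,-100,-30],0],[[0,-130,-30],0],[[0,-130,-30],0],[[0,-130,-30],0]]'
python3 - <<'E'
from h import *
snap('scene','s12');crop('s12',150,150,350,290,4,'s12c');crop('s12',160,150,240,220,9,'s12d')
snap('side','d12');crop('d12',190,170,350,350,3.3,'d12c')
E
```

```text
t: 13.53
eef_pos: [0.5067, -0.1633, 0.1064]
tool_rot: [0.397, -0.399, 0.586, -0.583]
contact_force: [-7.8, 3.2, 5.5]
gripper_width: -0.002
t: 14.28
eef_pos: [0.4822, -0.1534, 0.2387]
tool_rot: [-0.4, 0.397, -0.583, 0.586]
contact_force: [-0.7, -0.9, -0.3]
gripper_width: -0.004
```

View pics/s12c.png

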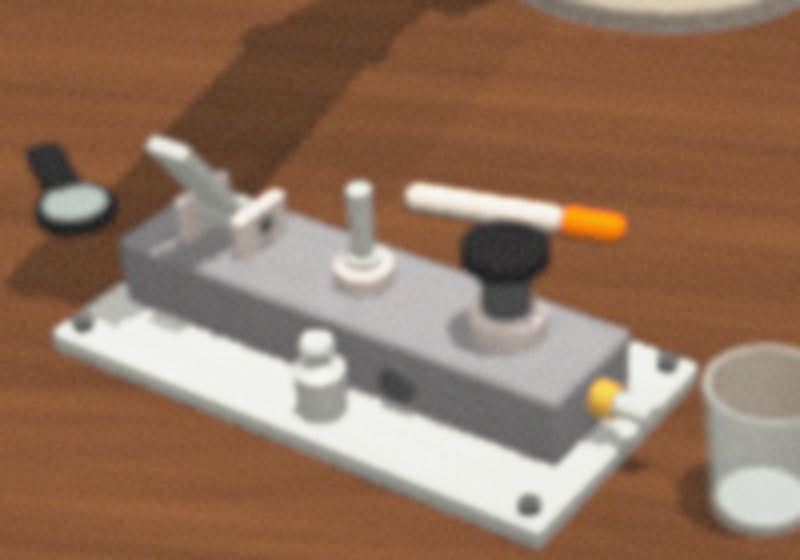

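View pics/s12d.png

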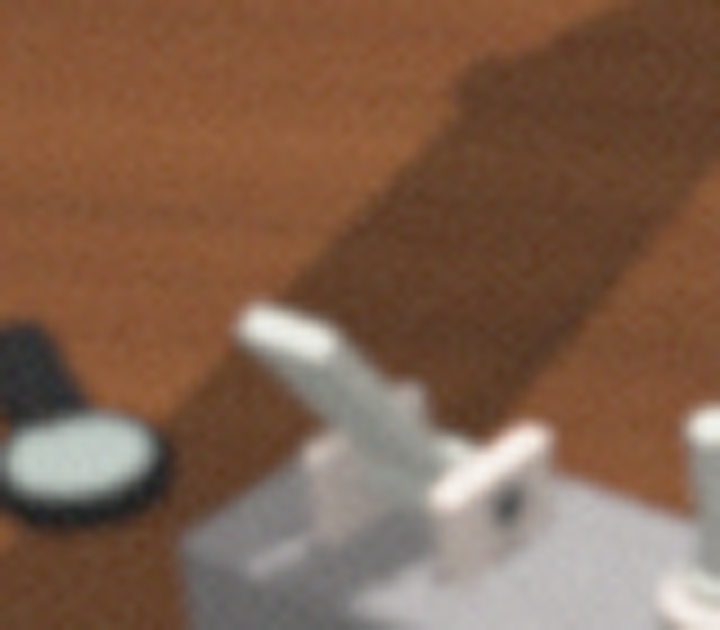

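View pics/d12c.png

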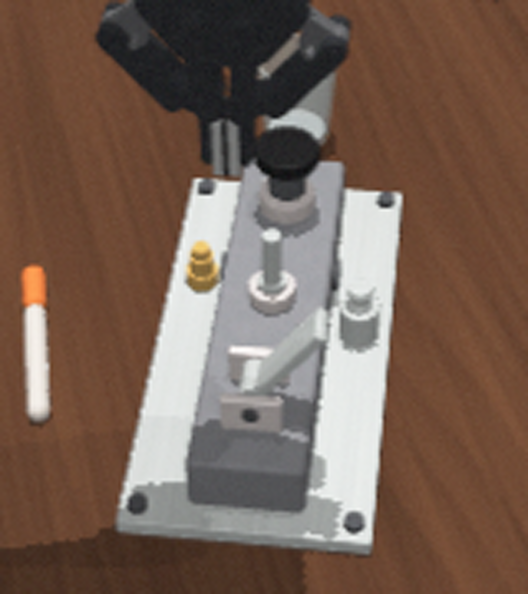

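Run:
```python
from h import *
D=load('d12');a=-.374;ax=np.array([np.cos(a),np.sin(a),0]);lv=np.r_[.4934,-.158,.066]
for t in(1.,1.1,1.2):
    e=lv+.07*(np.sin(t-.6)*ax+np.cos(t-.6)*np.array([0,0,1]));print(t,(proj(D,e)-[190,170])*3.3)
for z in(.105,.08):print('pad',(proj(D,[.5555,.0002,z])-[190,170])*3.3)
o=get_obs();print(o['t'],o['contact_force'])
crop('d12',255,245,305,305,9,'d12d')
```

```text
1.0 [[302.82022735 312.98343389]]
1.1 [[313.91375932 317.54265765]]
1.2 [[324.36927215 322.78543012]]
pad [[287.47212921 145.93659832]]
pad [[287.58950688 174.40589761]]
14.3833 [ 0.75714354 -1.0347913  -0.35049454]
```

View pics/d12d.png

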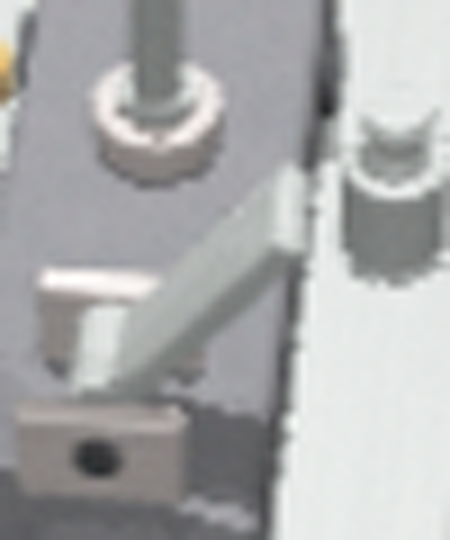

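The lever's end face is at (321,324) in the side crop, against (324,323) predicted for 1.2 rad; the pad top is at (287,148) against (287,146) for fully up. Everything agrees to about a pixel, so I'm handing in.

Run:
```python
from h import *
print(hand_in())
```

```text
the job is handed in; nothing more can be done
None
```

The pump is up to pressure and the shut-off lever is over at its far stop; I handed the job in at about 14.4 s.

- **Plunger:** I made six strokes with the shut fingertips, each to the bottom with a full release. The pin reached its stop on stroke 4, and strokes 5 and 6 left it there. One stroke peaked at 21 N, slightly over the 20 N given as fine.
- **Pin:** Its tip is at the fully-out height (107 mm) to within about a pixel in the side view, with the collar clear above the boss. I did not touch it.
- **Lever:** It was pushed until it stopped. The last 3 mm of commanded motion moved it only about 0.5 mm while the force rose to about 10 N. By eye the images gave 1.13 to 1.2 rad, the low reading coming from a sideways offset of about 1.3 pixels in the scene view. The firm stop is what I relied on.
- **Rest of the scene:** In the last pictures the plunger is up, the bystanders look unmoved by eye, and the gripper is raised clear with no contact force.

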